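Set the nitrogen throttle valve two turns open and keep hold of the handle

TASK

Set the bench's nitrogen valve to two turns open: turn its hand wheel clockwise until it is shut snug on its stop, without forcing it, then back it off (anticlockwise) exactly two full turns. Finish with the wheel still and the upright handle on the wheel gripped between the fingers: do not let go of it at the end, the program finishes while holding. Leave the lever shut-off valve on the same pipe and the loose things on the bench alone.

Things in the scene. Friction and masses are not known exactly. Their poses are not given: they have to be found in the camera images.
- station: fixed steel pipe station, bolted to the bench; pipe along its y axis, 540 mm long, pipe axis 60 mm up. Origin: on the bench top straight below the spindle of the globe valve in its middle, z up. A pressure gauge (top 155 mm up) stands on the pipe at y = -140 mm, a brass lever shut-off at y = +145 mm. All of it but the hand wheel and its handle is lower than 175 mm
- valve (a joint): angle (rad) of the globe valve's hand wheel about its upright spindle: 0 = shut on its stop, grows as it opens (anticlockwise from above), 6.283 a turn, up to 25.1; starts 2.2 to 7.5. At 0 and each full turn the handle stands on the station's +x side. Turning takes 0.15 N m (3 N at the handle); it stays where it is left. The stop yields 0.03 rad at 25 N at the handle
- wheel_axis (a point): fixed point on the wheel's turning axis, 237 mm above the bench, level with the middle of the handle. Below it the wheel: bare aluminium, three spokes, 114 mm over the rim, top of the rim 199 mm above the bench; it does not rise
- stem_top (a point): top end of the round steel stem, 10 mm thick, that sticks out of the middle of the wheel's hub. It does not turn but rises 3 mm for each turn open: 194 mm above the bench when shut, 200 mm at two turns
- handle: the wheel's handle: an upright round grey grip, 20 mm thick, 62 mm tall (203 to 265 mm above the bench), standing on the rim 50 mm from the spindle. Origin at the centre of its foot. It revolves freely on its own pin, so a gripper can keep its heading while carrying it round
- handle_mid (a point): point on the axis of the handle near mid length, 34 mm above its foot, 237 mm above the bench
- shutoff (a joint): angle (rad) of the lever of the brass ball shut-off: 0 = open, lever along the pipe pointing to the station's +y (as at the start), 1.57 = closed. Grey lever 130 mm long, about 110 mm above the bench. To be left at 0
- spanner: loose steel open-ended spanner, 210 mm long, 9 mm thick, lying flat; origin under its middle, length along its x
- vial_rack: loose white rack of small glass sample vials, 60 by 110 by 40 mm (x, y, z), origin under its centre
- reagent: loose amber reagent bottle, 70 mm across, 135 mm tall, standing; origin under its centre

How it is judged (in metres and radians):
On the way:
1. the wheel is turned clockwise until it is shut on its stop (value of joint valve below 0.07 rad), for 0.1 s.
At the end, for the whole second after the job is handed in: the wheel is two turns from its stop (12.57 rad, +-0.2) and still (under 0.1 rad/s); the fingers grip the handle (over 5 N; point between the pads within 35 mm of the handle's middle, 15 mm seen from above); the shut-off lever lies along the pipe; loose things within 20 mm of their start (value of joint valve between 12.366 and 12.766 rad and velocity of joint valve between -0.1 and 0.1 rad/s and distance between the grasp point and handle_mid below 0.035 m and horizontal distance between the grasp point and handle_mid below 0.015 m and contact force between the fingers and handle above 5 N and value of joint shutoff below 0.15 rad and distance of each of spanner, vial_rack, reagent from where it was at the start of the episode below 0.02 m); the arm keeps its last pose, push and grip.
It fails at once if the valve is forced onto its stop (wheel pressed more than 0.07 rad past shut, about 50 N at the handle) (value of joint valve below -0.07 rad).
It fails at once if the shut-off lever is moved by more than 0.15 rad (value of joint shutoff above 0.15 rad).
It fails at once if a loose thing is moved by more than 20 mm (distance of any of spanner, vial_rack, reagent from where it was at the start of the episode above 0.02 m).
It fails at once if the bottle is tipped (angle between reagent's own z axis and vertical above 0.3 rad).
It also fails if it takes over 72 s, if anything falls off the work surface, if the arm or the gripper's body presses on something with over 40 N, if the wrist force passes 120 N, or if a joint passes its speed limit or range.

ROBOT

A 6-joint arm with a two-finger parallel gripper is mounted at the origin on the work surface. World frame = base frame: x ahead of the robot, y to its left, z up, the work surface at z = 0. Lengths are in m, angles in degrees, forces in N, time in s.
With the tool pointing down it reaches from about 0.3 to 0.85 m from the base axis. Payload 5.4 kg.
Tool frame: the origin (TCP) lies on the centre line of the jaws, within the pads' length; the fingertips stand 22 mm ahead of it and the grasp point (between the pads) lies 3 mm ahead of it (bot.finger_overhang is the distance from the TCP to the fingertips, in m); z points along the fingers, y is the line along which they close (so a half turn about z gives the same grasp; the last joint's range is limited). The gripper opens to 85 mm and grips with 20 to 120 N. Pads are 22 mm wide; open, the fingers measure 114 mm over their backs; the gripper's body (76 mm by 85 mm) begins 54 mm behind the grasp point. The pads swing forward as they close: fully open they stand 13 mm farther back than shut.
Start: joints at [62.79, 9.076, 91.501, -0, 79.423, -12.038], TCP at [0.15, 0.555, 0.253] pointing down, gripper open.
Joint ranges: [-166.64, 166.64], [-54.1, 131.32], [10.49, 154.53], [-73.88, 253.88], [9.74, 151.15], [-171.62, 171.62]. Speed limits (degrees/s): [147.25, 147.25, 180, 180, 180, 180].

INTERFACE

Orientations are given as a 3x3 rotation matrix whose columns are the frame's x, y, z axes.
In Python, from workcell import bot gives the robot as it stands. The module is installed in compiled form; this text tells all that it offers.
- The arm moves only by the tool move_arm, never from a script. Its argument "plan" is a list of rows, each an object with "gripper": the opening, from 0 (shut) to 1 (fully open); "slide": the shift along the tool's x, y, z in cm, a list of three; "twist": the turn, a rotation vector about the tool's x, y, z in rad, a list of three. In form: [{"gripper": gripper, "slide": [x, y, z], "twist": [wx, wy, wz]}, ...]. A call has 1 to 10 rows; each row shifts and turns the commanded pose from where the row before left it, along the tool's axes as they then stand; what a row does not reach is not made up. A row lasts 1/10 s, in which the tool goes at most 50 mm and 8.59 degrees, less where a joint would pass 70% of its speed; a pose out of reach is approached as far as the arm can. A call with a gripper value outside its range is refused whole. The fingers move at their own pace and stop on an object; the grip force is fixed at half the most. Time passes only in rows, so rows that do not move let the fingers close. It gives the time, the measured TCP pose, the force, the opening and the grip force at its end, in the units of the state.
- bot.state(): the state, without advancing time (a new reading comes with each control period).
- bot.snapshot(name): name is "scene" or "top" or "wrist"; returns (picture, depth): 420x560x3 uint8, red, green, blue; 420x560 float32, m along the optical axis (not along the pixel's ray), 0 where there is no reading.
- bot.camera_params(name): a dict with "vertical_fov" (degrees; the focal length in pixels is half the picture's height over the tangent of half this angle, whatever the lens; pixels are square), "cx", "cy" (the principal point, pixels), "R" (3x3) and "t" (3): a world point X has camera coordinates R X + t. Camera axes: x right, y down, z forward; pixel columns grow to the right and rows downward; lengths in m; the calibration is good to about 2 mm. A picture is of the moment at which its call begins: read the wrist's pose just before it. camera_params takes no time and is no camera call; for the wrist camera it gives the pose at the moment of the call.
- bot.hand_in(): hands the job in; it is judged then, once.
The state is a dict: "t": time; "joint_pos": joint angles; "qd": joint speeds; "joint_efforts": joint torques, N m; "eef_pos": TCP position; "eef_rot": TCP orientation; "contact_force": force on the tool from outside, world axes, zero at the start; "moment": the same for the moment, N m; "opening": opening from 0.0 (shut) to 1.0 (fully open); "grip_force": force on a finger pad.
Only numpy, scipy, OpenCV 4.12 (cv2) and the standard library are available. Lean on these libraries where they do the work, as an engineer would, in place of code of your own. Each camera call takes 0.05 s, during which the arm holds its last target. There are 200 camera calls.

## Working session

There is one attempt and no reset: what is moved stays moved. The work goes in short steps, Python scripts to look and compute and a tool call to move; the robot and the scene stay as the last step left them, time stands still between calls to the robot, and variables do not carry over. Pictures are saved under pics/ and viewed, at most 10 in all, crops included, and the job is handed in when it is done.

Besides the shell and the picture viewer there is one more tool, called after "Request:" as name([rows], argument=value, ...), one row to a line, values as JSON. move_arm: Moves the arm, as the interface text tells. Its arguments: {"type":"object","properties":{"plan":{"type":"array","items":{"type":"object","properties":{"gripper":{"type":"number"},"slide":{"type":"array","items":{"type":"number"}},"twist":{"type":"array","items":{"type":"number"}}}}}},"required":["plan"]}

```bash
mkdir -p pics; python3 - <<'E'
from workcell import bot
import cv2,numpy as np
for n in("scene","top"):
    p,d=bot.snapshot(n); cv2.imwrite(f"pics/{n}0.png",p[...,::-1]); np.save(f"pics/{n}0.npy",d)
    c=bot.camera_params(n); print(n,{k:np.round(v,4).tolist() for k,v in c.items()})
s=bot.state(); print(s)
E
```

```text
scene {'vertical_fov': 42.6311, 'cx': 272.8835, 'cy': 202.9652, 'R': [[0.2846, 0.9585, -0.0145], [0.8239, -0.2523, -0.5074], [-0.49, 0.1325, -0.8616]], 't': [-0.2038, -0.4131, 1.591]}
top {'vertical_fov': 53.3304, 'cx': 281.5329, 'cy': 211.8378, 'R': [[-0.0244, -0.9993, 0.0278], [-0.9967, 0.0221, -0.0783], [0.0776, -0.0296, -0.9965]], 't': [0.0529, 0.5932, 0.9179]}
{'t': 0.1, 'joint_pos': array([ 6.27912435e+01,  9.10985176e+00,  9.15660038e+01, -2.62537025e-04,
        7.94242011e+01, -1.20378799e+01]), 'qd': array([ 0.01145539, -0.01902795, -0.12499237, -0.01974663, -0.01232346,
        0.01326949]), 'joint_efforts': array([-5.10373866e-04, -3.96991181e+01, -3.32338750e+01, -2.46647869e-04,
        4.22211524e-03, -2.39686040e-05]), 'eef_pos': array([0.15025707, 0.55448503, 0.25239823]), 'eef_rot': array([[-9.65149719e-01,  2.61697133e-01, -7.94469343e-04],
       [ 2.61698091e-01,  9.65148533e-01, -1.55514040e-03],
       [ 3.59805138e-04, -1.70885443e-03, -9.99998475e-01]]), 'contact_force': array([-0.26783202,  0.53379179, -0.78313505]), 'moment': array([-0.00342094,  0.02034822, -0.03289939]), 'grip_force': 0.0, 'opening': 1.0006888990908183}
```

View pics/scene0.png

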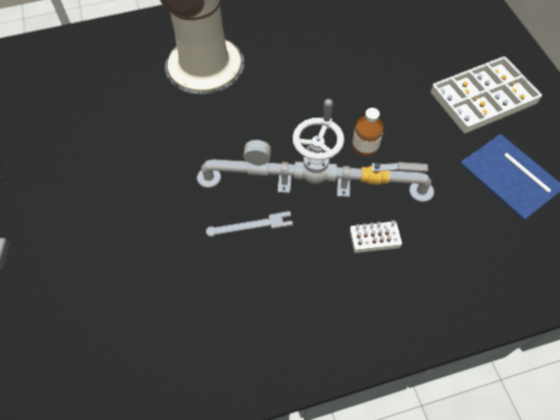

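View pics/top0.png

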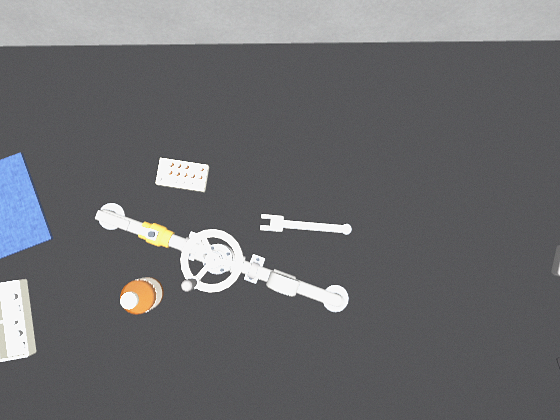

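The scene view shows the wheel at about (318,138), its handle standing from (326,120) to (328,103), and the bottle at (368,130). In the top view the wheel is at (212,261) and the handle top at (188,286). The lever valve is at (155,235) and the gauge at (283,285).

```bash
cat > h.py <<'E'
from workcell import bot
import cv2,numpy as np
def cam(n):
    c=bot.camera_params(n); c["f"]=210/np.tan(np.radians(c["vertical_fov"]/2)); return c
def cloud(c,d):
    v,u=np.mgrid[:420,:560]; P=np.stack([(u-c["cx"])/c["f"]*d,(v-c["cy"])/c["f"]*d,d],-1)
    return (P-c["t"])@np.array(c["R"])
def ray(c,u,v,z):
    R=np.array(c["R"]);o=-R.T@c["t"];d=R.T@[(u-c["cx"])/c["f"],(v-c["cy"])/c["f"],1]
    return o+d*(z-o[2])/d[2]
def circ(P):
    A=np.c_[2*P,np.ones(len(P))];s=np.linalg.lstsq(A,(P**2).sum(1),rcond=None)[0]
    return s[:2],np.sqrt(s[2]+s[:2]@s[:2])
E
python3 - <<'E'
from h import *
for n in("scene","top"):
    c=cam(n);d=np.load(f"pics/{n}0.npy");W=cloud(c,d);ok=(d>0)
    print(n,"bench z",np.median(W[ok][:,2]).round(4))
    near=ok&(W[...,2]>.03)&(abs(W[...,0]-W[...,0][261,212] if n=="top" else 1)<9)
    roi=np.zeros_like(ok)
    if n=="top": roi[225:300,172:250]=1
    else: roi[90:165,285:350]=1
    rim=roi&ok&(abs(W[...,2]-.195)<.012)
    ce,r=circ(W[rim][:,:2])
    for _ in range(3):
        P=W[rim][:,:2];e=np.hypot(*(P-ce).T);P=P[(e>.038)&(e<.065)];ce,r=circ(P)
    print(" rim centre",ce.round(4),"r",r.round(4),len(P),"z med",np.median(W[rim][:,2]).round(4))
    H=W[roi&ok&(W[...,2]>.212)&(W[...,2]<.28)]
    print(" handle",len(H),H.mean(0).round(4),H.min(0).round(4),H.max(0).round(4))
    t=H[H[:,2]>.257];print(" handle top",len(t),t.mean(0).round(4))
    hd=np.median(t[:,:2],0)-ce;print(" r",np.hypot(*hd).round(4),"ang",np.degrees(np.arctan2(hd[1],hd[0])).round(1))
    # pipe: by heights 60..80 mm
    g=W[ok&(W[...,2]>.06)&(W[...,2]<.085)&(np.hypot(*(np.moveaxis(W[...,:2],-1,0)-ce[:,None,None]))<.29)]
    l=cv2.fitLine(g[:,:2].astype(np.float32),cv2.DIST_HUBER,0,.01,.01).ravel()
    print(" pipe",len(g),l.round(4),"ang",np.degrees(np.arctan2(l[1],l[0])).round(1))
for (n,u,v) in (("top",110,215),("top",335,298),("scene",208,178),("scene",422,191)): print(n,ray(cam(n),u,v,.005).round(3))
E
```

```text
scene bench z 0.0009
 rim centre [0.4993 0.1709] r 0.0494 814 z med 0.1969
 handle 167 [0.4636 0.2026 0.2445] [0.4528 0.1944 0.2121] [0.4699 0.2145 0.2678]
 handle top 56 [0.4616 0.2042 0.2626]
 r 0.0499 ang 137.9
 pipe 2618 [0.3611 0.9325 0.4945 0.151 ] ang 68.8
top bench z 0.0007
 rim centre [0.4972 0.1726] r 0.0493 1334 z med 0.1976
 handle 162 [0.4601 0.2029 0.2559] [0.4498 0.1957 0.2138] [0.4688 0.215  0.2686]
 handle top 110 [0.4592 0.2048 0.2634]
 r 0.0498 ang 139.9
 pipe 2213 [0.3695 0.9292 0.504  0.1865] ang 68.3
top [0.597 0.427 0.005]
top [ 0.397 -0.078  0.005]
scene [ 0.402 -0.08   0.005]
scene [0.598 0.425 0.005]
```

Request:
move_arm([
  {"gripper":1,"slide":[0,0,-3.5],"twist":[0,0,-0.1324]},
  {"gripper":1,"slide":[0,0,-3.5],"twist":[0,0,-0.1324]},
  {"gripper":1,"slide":[-3.0,-3.3,0],"twist":[0,0,0]},
  {"gripper":1,"slide":[-3.0,-3.3,0],"twist":[0,0,0]},
  {"gripper":1,"slide":[-3.0,-3.3,0],"twist":[0,0,0]},
  {"gripper":1,"slide":[-3.0,-3.3,0],"twist":[0,0,0]},
  {"gripper":1,"slide":[-3.0,-3.3,0],"twist":[0,0,0]},
  {"gripper":1,"slide":[-3.0,-3.3,0],"twist":[0,0,0]},
  {"gripper":1,"slide":[-3.0,-3.3,0],"twist":[0,0,0]},
  {"gripper":1,"slide":[0,0,0],"twist":[0,0,0]},
])

```text
t: 1.1
eef_pos: [0.3633, 0.3204, 0.3228]
eef_rot: [[-1.0, 0.007, 0.0], [0.007, 1.0, -0.002], [-0.0, -0.002, -1.0]]
contact_force: [-0.2, 0.6, -0.1]
opening: 1.0
grip_force: 0.0
```

Request:
move_arm([
  {"gripper":1,"slide":[-3.2,-3.8,0],"twist":[0,0,0]},
  {"gripper":1,"slide":[-3.2,-3.8,0],"twist":[0,0,0]},
  {"gripper":1,"slide":[-3.2,-3.9,0],"twist":[0,0,0]},
  {"gripper":1,"slide":[0,0,0],"twist":[0,0,0]},
  {"gripper":1,"slide":[0,0,0],"twist":[0,0,0]},
])

```text
t: 1.6
eef_pos: [0.4561, 0.2092, 0.3228]
eef_rot: [[-1.0, 0.002, -0.002], [0.002, 1.0, 0.0], [0.002, 0.0, -1.0]]
contact_force: [-1.0, 0.4, 0.2]
opening: 1.002
grip_force: 0.0
```

```bash
python3 - <<'E'
from h import *
c=cam("wrist");p,d=bot.snapshot("wrist");cv2.imwrite("pics/w1.png",p[...,::-1]);W=cloud(c,d)
s=bot.state();print(s["eef_pos"].round(4),s["contact_force"].round(1))
b=np.array([.4605,.2045])
H=W[(d>0)&(W[...,2]>.212)&(W[...,2]<.28)&(np.hypot(W[...,0]-b[0],W[...,1]-b[1])<.03)]
print(len(H),H.mean(0).round(4),H.min(0).round(4),H.max(0).round(4))
t=H[H[:,2]>.257];print(len(t),t.mean(0).round(4)) if len(t) else 0
E
```

```text
[0.4556 0.21   0.3229] [-0.1  0.2 -0.5]
1329 [0.4523 0.2069 0.2537] [0.4466 0.1966 0.2126] [0.4662 0.2164 0.2672]
782 [0.4546 0.2067 0.2635]
```

View pics/w1.png

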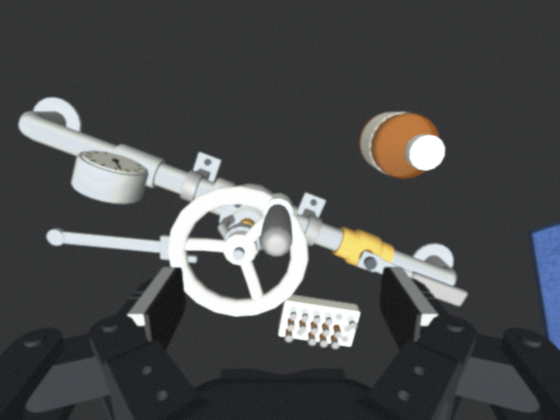

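The wrist view shows the handle at (277,235), standing midway between the open fingers. The measured axis is about (0.458, 0.206), and nothing is in the way of the descent.

Request:
move_arm([
  {"gripper":1,"slide":[-0.25,-0.4,0],"twist":[0,0,0]},
  {"gripper":1,"slide":[0,0,2.8],"twist":[0,0,0]},
  {"gripper":1,"slide":[0,0,2.8],"twist":[0,0,0]},
  {"gripper":1,"slide":[0,0,2.7],"twist":[0,0,0]},
  {"gripper":1,"slide":[0,0,0],"twist":[0,0,0]},
  {"gripper":0.4,"slide":[0,0,0],"twist":[0,0,0]},
  {"gripper":0,"slide":[0,0,0],"twist":[0,0,0]},
  {"gripper":0,"slide":[0,0,0],"twist":[0,0,0]},
  {"gripper":0,"slide":[0,0,0],"twist":[0,0,0]},
  {"gripper":0,"slide":[0,0,0],"twist":[0,0,0]},
])

```text
t: 2.65
eef_pos: [0.4592, 0.2055, 0.2414]
eef_rot: [[-1.0, -0.0, 0.002], [-0.0, 1.0, 0.0], [-0.002, 0.0, -1.0]]
contact_force: [-0.8, 0.2, 2.1]
opening: 0.219
grip_force: 58.4
```

Request:
move_arm([
  {"gripper":0,"slide":[0,0,0],"twist":[0,0,0]},
  {"gripper":0,"slide":[0,0,0],"twist":[0,0,0]},
  {"gripper":0,"slide":[0,0,0],"twist":[0,0,0]},
  {"gripper":0,"slide":[0,0,0],"twist":[0,0,0]},
  {"gripper":0,"slide":[0,0,0],"twist":[0,0,0]},
])

```text
t: 3.15
eef_pos: [0.4592, 0.2054, 0.2414]
eef_rot: [[-1.0, 0.0, 0.002], [0.0, 1.0, 0.001], [-0.002, 0.001, -1.0]]
contact_force: [-1.3, 0.8, 5.6]
opening: 0.22
grip_force: 58.4
```

```bash
python3 - <<'E'
from h import *
c=cam("wrist");p,d=bot.snapshot("wrist");cv2.imwrite("pics/w2.png",p[...,::-1])
s=bot.state();print(s["t"],s["eef_pos"].round(4),s["contact_force"].round(1),s["opening"],s["grip_force"],s["joint_pos"].round(0))
E
```

```text
3.2 [0.4592 0.2054 0.2414] [-1.5 -0.3  6. ] 0.22088286120716816 58.412609696388245 [ 10.  -1. 104.   0.  77. -80.]
```

View pics/w2.png

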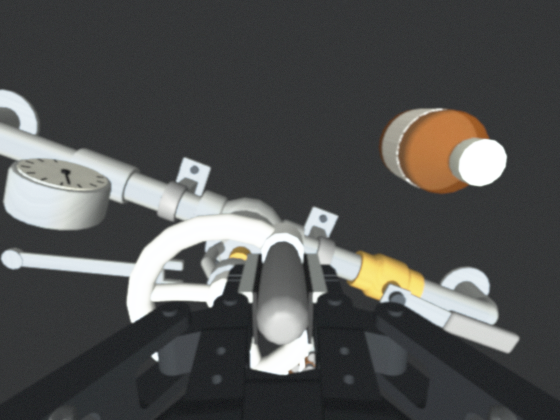

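The wrist view shows the handle at (283,300), held between both pads. The grip force is 58 N. I now carry the handle clockwise round the circle.

```bash
cat >> h.py <<'E'
def arc(a0,step,n,r=5.0):
    a=np.radians(a0+step*np.arange(n+1));p=np.round(r*np.c_[-np.cos(a),np.sin(a)],2)
    print(np.diff(p,axis=0).round(2).tolist(),"end",a0+step*n)
E
python3 -c "
from h import *
arc(139,-6,10);arc(79,-8,8)"
```

```text
[[-0.36, 0.38], [-0.4, 0.33], [-0.43, 0.3], [-0.47, 0.24], [-0.48, 0.2], [-0.51, 0.14], [-0.51, 0.09], [-0.52, 0.04], [-0.53, -0.02], [-0.51, -0.07]] end 79
[[-0.68, -0.18], [-0.64, -0.27], [-0.6, -0.36], [-0.54, -0.44], [-0.48, -0.51], [-0.4, -0.57], [-0.31, -0.63], [-0.23, -0.66]] end 15
```

Request:
move_arm([
  {"gripper":0,"slide":[-0.36,0.38,0],"twist":[0,0,0]},
  {"gripper":0,"slide":[-0.4,0.33,0],"twist":[0,0,0]},
  {"gripper":0,"slide":[-0.43,0.3,0],"twist":[0,0,0]},
  {"gripper":0,"slide":[-0.47,0.24,0],"twist":[0,0,0]},
  {"gripper":0,"slide":[-0.48,0.2,0],"twist":[0,0,0]},
  {"gripper":0,"slide":[-0.51,0.14,0],"twist":[0,0,0]},
  {"gripper":0,"slide":[-0.51,0.09,0],"twist":[0,0,0]},
  {"gripper":0,"slide":[-0.52,0.04,0],"twist":[0,0,0]},
  {"gripper":0,"slide":[-0.53,-0.02,0],"twist":[0,0,0]},
  {"gripper":0,"slide":[-0.51,-0.07,0],"twist":[0,0,0]},
])

```text
t: 4.2
eef_pos: [0.5061, 0.2222, 0.2414]
eef_rot: [[-1.0, -0.0, 0.0], [-0.0, 1.0, 0.001], [-0.0, 0.001, -1.0]]
contact_force: [-3.3, 1.1, 5.6]
opening: 0.217
grip_force: 58.7
```

Request:
move_arm([
  {"gripper":0,"slide":[-0.68,-0.18,0],"twist":[0,0,0]},
  {"gripper":0,"slide":[-0.64,-0.27,0],"twist":[0,0,0]},
  {"gripper":0,"slide":[-0.6,-0.36,0],"twist":[0,0,0]},
  {"gripper":0,"slide":[-0.54,-0.44,0],"twist":[0,0,0]},
  {"gripper":0,"slide":[-0.48,-0.51,0],"twist":[0,0,0]},
  {"gripper":0,"slide":[-0.4,-0.57,0],"twist":[0,0,0]},
  {"gripper":0,"slide":[-0.31,-0.63,0],"twist":[0,0,0]},
  {"gripper":0,"slide":[-0.23,-0.66,0],"twist":[0,0,0]},
  {"gripper":0,"slide":[0,0,0],"twist":[0,0,0]},
])

```text
t: 5.1
eef_pos: [0.5458, 0.1848, 0.2414]
eef_rot: [[-1.0, 0.001, 0.003], [0.001, 1.0, -0.0], [-0.003, -0.0, -1.0]]
contact_force: [0.6, -0.4, 4.2]
opening: 0.219
grip_force: 58.6
```

```bash
python3 -c "
from h import *
arc(15,-4,7);arc(-13,-1.0,10)
P=np.array([[.4592,.2054],[.5061,.2222]])
s=bot.state();p=s['eef_pos'][:2];print(p,s['contact_force'],circ(np.vstack([P,p])))"
```

```text
[[-0.08, -0.34], [-0.05, -0.34], [-0.03, -0.35], [-0.01, -0.35], [0.02, -0.35], [0.04, -0.34], [0.07, -0.34]] end -13
[[0.02, -0.09], [0.02, -0.08], [0.02, -0.09], [0.03, -0.08], [0.02, -0.09], [0.03, -0.08], [0.03, -0.08], [0.03, -0.08], [0.03, -0.08], [0.04, -0.08]] end -23.0
[0.54580318 0.18479108] [ 0.58182531 -0.39786324  4.18207833] (array([0.49725207, 0.1730359 ]), np.float64(0.04995392541634901))
```

Request:
move_arm([
  {"gripper":0,"slide":[-0.08,-0.34,0],"twist":[0,0,0]},
  {"gripper":0,"slide":[-0.05,-0.34,0],"twist":[0,0,0]},
  {"gripper":0,"slide":[-0.03,-0.35,0],"twist":[0,0,0]},
  {"gripper":0,"slide":[-0.01,-0.35,0],"twist":[0,0,0]},
  {"gripper":0,"slide":[0.02,-0.35,0],"twist":[0,0,0]},
  {"gripper":0,"slide":[0.04,-0.34,0],"twist":[0,0,0]},
  {"gripper":0,"slide":[0.07,-0.34,0],"twist":[0,0,0]},
  {"gripper":0,"slide":[0,0,0],"twist":[0,0,0]},
])

```text
t: 5.9
eef_pos: [0.5458, 0.1612, 0.2414]
eef_rot: [[-1.0, 0.0, 0.002], [0.0, 1.0, 0.0], [-0.002, 0.0, -1.0]]
contact_force: [-0.5, 0.4, 6.2]
opening: 0.218
grip_force: 58.7
```

Request:
move_arm([
  {"gripper":0,"slide":[0.02,-0.08,0],"twist":[0,0,0]},
  {"gripper":0,"slide":[0.02,-0.08,0],"twist":[0,0,0]},
  {"gripper":0,"slide":[0.02,-0.08,0],"twist":[0,0,0]},
  {"gripper":0,"slide":[0.03,-0.08,0],"twist":[0,0,0]},
  {"gripper":0,"slide":[0,0,0],"twist":[0,0,0]},
])

```text
t: 6.4
eef_pos: [0.5451, 0.1584, 0.2414]
eef_rot: [[-1.0, 0.0, 0.003], [0.0, 1.0, 0.001], [-0.003, 0.001, -1.0]]
contact_force: [0.3, 1.9, 4.7]
opening: 0.221
grip_force: 58.7
```

Request:
move_arm([
  {"gripper":0,"slide":[0.03,-0.08,0],"twist":[0,0,0]},
  {"gripper":0,"slide":[0.03,-0.08,0],"twist":[0,0,0]},
  {"gripper":0,"slide":[0.03,-0.08,0],"twist":[0,0,0]},
  {"gripper":0,"slide":[0,0,0],"twist":[0,0,0]},
])

```text
t: 6.8
eef_pos: [0.5442, 0.1559, 0.2414]
eef_rot: [[-1.0, 0.0, 0.003], [0.0, 1.0, 0.001], [-0.003, 0.001, -1.0]]
contact_force: [0.8, 2.3, 4.4]
opening: 0.218
grip_force: 58.7
```

Request:
move_arm([
  {"gripper":0,"slide":[0.03,-0.08,0],"twist":[0,0,0]},
  {"gripper":0,"slide":[0,0,0],"twist":[0,0,0]},
])

```text
t: 7.0
eef_pos: [0.5439, 0.1551, 0.2414]
eef_rot: [[-1.0, 0.0, 0.003], [0.0, 1.0, 0.001], [-0.003, 0.001, -1.0]]
contact_force: [1.9, 2.8, 4.8]
opening: 0.221
grip_force: 58.7
```

Request:
move_arm([
  {"gripper":0,"slide":[0.03,-0.08,0],"twist":[0,0,0]},
  {"gripper":0,"slide":[0,0,0],"twist":[0,0,0]},
])

```text
t: 7.2
eef_pos: [0.5437, 0.1546, 0.2414]
eef_rot: [[-1.0, 0.0, 0.003], [0.0, 1.0, 0.001], [-0.003, 0.001, -1.0]]
contact_force: [1.3, 2.9, 5.4]
opening: 0.219
grip_force: 58.7
```

Request:
move_arm([
  {"gripper":0,"slide":[0.02,-0.05,0],"twist":[0,0,0]},
  {"gripper":0,"slide":[0,0,0],"twist":[0,0,0]},
])

```text
t: 7.4
eef_pos: [0.5437, 0.1545, 0.2414]
eef_rot: [[-1.0, -0.0, 0.004], [-0.0, 1.0, 0.002], [-0.004, 0.002, -1.0]]
contact_force: [2.7, 4.9, 4.9]
opening: 0.219
grip_force: 58.7
```

Request:
move_arm([
  {"gripper":0,"slide":[0.02,-0.05,0],"twist":[0,0,0]},
  {"gripper":0,"slide":[0,0,0],"twist":[0,0,0]},
  {"gripper":0,"slide":[0,0,0],"twist":[0,0,0]},
])

```text
t: 7.7
eef_pos: [0.5436, 0.1545, 0.2414]
eef_rot: [[-1.0, -0.0, 0.004], [-0.0, 1.0, 0.003], [-0.004, 0.003, -1.0]]
contact_force: [3.5, 6.9, 4.5]
opening: 0.218
grip_force: 58.7
```

Request:
move_arm([
  {"gripper":0,"slide":[0.02,-0.05,0],"twist":[0,0,0]},
  {"gripper":0,"slide":[0,0,0],"twist":[0,0,0]},
  {"gripper":0,"slide":[0,0,0],"twist":[0,0,0]},
])

```text
t: 8.0
eef_pos: [0.5436, 0.1544, 0.2414]
eef_rot: [[-1.0, -0.0, 0.005], [-0.0, 1.0, 0.004], [-0.005, 0.004, -1.0]]
contact_force: [5.5, 9.2, 4.2]
opening: 0.218
grip_force: 58.7
```

The stop is found: the force has risen to 11 N while the TCP stays at (0.5436, 0.1544). That is −21.7°, as predicted. I relax the push and then work out two turns anticlockwise.

Request:
move_arm([
  {"gripper":0,"slide":[-0.06,0.15,0],"twist":[0,0,0]},
  {"gripper":0,"slide":[0,0,0],"twist":[0,0,0]},
])

```text
t: 8.2
eef_pos: [0.5437, 0.1546, 0.2414]
eef_rot: [[-1.0, -0.0, 0.003], [-0.0, 1.0, 0.001], [-0.003, 0.001, -1.0]]
contact_force: [1.6, 2.5, 6.5]
opening: 0.217
grip_force: 58.9
```

```bash
python3 -c "
from h import *
for k in range(3): arc(-21.5+120*k,12,10)"
```

```text
[[-0.28, 1.0], [-0.07, 1.05], [0.16, 1.03], [0.37, 0.98], [0.56, 0.88], [0.73, 0.75], [0.87, 0.58], [0.97, 0.38], [1.03, 0.17], [1.05, -0.04]] end 98.5
[[1.01, -0.27], [0.94, -0.46], [0.81, -0.65], [0.67, -0.81], [0.48, -0.93], [0.28, -1.0], [0.07, -1.05], [-0.16, -1.03], [-0.37, -0.98], [-0.56, -0.88]] end 218.5
[[-0.73, -0.75], [-0.87, -0.58], [-0.97, -0.38], [-1.03, -0.17], [-1.05, 0.04], [-1.01, 0.27], [-0.94, 0.46], [-0.81, 0.65], [-0.67, 0.81], [-0.48, 0.93]] end 338.5
```

Request:
move_arm([
  {"gripper":0,"slide":[-0.28,1.0,0],"twist":[0,0,0]},
  {"gripper":0,"slide":[-0.07,1.05,0],"twist":[0,0,0]},
  {"gripper":0,"slide":[0.16,1.03,0],"twist":[0,0,0]},
  {"gripper":0,"slide":[0.37,0.98,0],"twist":[0,0,0]},
  {"gripper":0,"slide":[0.56,0.88,0],"twist":[0,0,0]},
  {"gripper":0,"slide":[0.73,0.75,0],"twist":[0,0,0]},
  {"gripper":0,"slide":[0.87,0.58,0],"twist":[0,0,0]},
  {"gripper":0,"slide":[0.97,0.38,0],"twist":[0,0,0]},
  {"gripper":0,"slide":[1.03,0.17,0],"twist":[0,0,0]},
  {"gripper":0,"slide":[1.05,-0.04,0],"twist":[0,0,0]},
])

```text
t: 9.2
eef_pos: [0.4894, 0.2224, 0.2414]
eef_rot: [[-1.0, -0.0, 0.003], [-0.0, 1.0, 0.001], [-0.003, 0.001, -1.0]]
contact_force: [4.2, -0.5, 6.3]
opening: 0.218
grip_force: 59.3
```

Request:
move_arm([
  {"gripper":0,"slide":[1.01,-0.27,0],"twist":[0,0,0]},
  {"gripper":0,"slide":[0.94,-0.46,0],"twist":[0,0,0]},
  {"gripper":0,"slide":[0.81,-0.65,0],"twist":[0,0,0]},
  {"gripper":0,"slide":[0.67,-0.81,0],"twist":[0,0,0]},
  {"gripper":0,"slide":[0.48,-0.93,0],"twist":[0,0,0]},
  {"gripper":0,"slide":[0.28,-1.0,0],"twist":[0,0,0]},
  {"gripper":0,"slide":[0.07,-1.05,0],"twist":[0,0,0]},
  {"gripper":0,"slide":[-0.16,-1.03,0],"twist":[0,0,0]},
  {"gripper":0,"slide":[-0.37,-0.98,0],"twist":[0,0,0]},
  {"gripper":0,"slide":[-0.56,-0.88,0],"twist":[0,0,0]},
])

```text
t: 10.2
eef_pos: [0.4577, 0.142, 0.2414]
eef_rot: [[-1.0, -0.0, 0.002], [-0.0, 1.0, 0.003], [-0.002, 0.003, -1.0]]
contact_force: [4.1, 7.0, 6.0]
opening: 0.221
grip_force: 59.5
```

Request:
move_arm([
  {"gripper":0,"slide":[-0.73,-0.75,0],"twist":[0,0,0]},
  {"gripper":0,"slide":[-0.87,-0.58,0],"twist":[0,0,0]},
  {"gripper":0,"slide":[-0.97,-0.38,0],"twist":[0,0,0]},
  {"gripper":0,"slide":[-1.03,-0.17,0],"twist":[0,0,0]},
  {"gripper":0,"slide":[-1.05,0.04,0],"twist":[0,0,0]},
  {"gripper":0,"slide":[-1.01,0.27,0],"twist":[0,0,0]},
  {"gripper":0,"slide":[-0.94,0.46,0],"twist":[0,0,0]},
  {"gripper":0,"slide":[-0.81,0.65,0],"twist":[0,0,0]},
  {"gripper":0,"slide":[-0.67,0.81,0],"twist":[0,0,0]},
  {"gripper":0,"slide":[-0.48,0.93,0],"twist":[0,0,0]},
])

```text
t: 11.2
eef_pos: [0.5432, 0.1534, 0.2414]
eef_rot: [[-1.0, 0.001, 0.001], [0.001, 1.0, -0.002], [-0.001, -0.002, -1.0]]
contact_force: [-1.2, -2.5, 9.0]
opening: 0.223
grip_force: 59.6
```

Request:
move_arm([
  {"gripper":0,"slide":[-0.28,1.0,0],"twist":[0,0,0]},
  {"gripper":0,"slide":[-0.07,1.05,0],"twist":[0,0,0]},
  {"gripper":0,"slide":[0.16,1.03,0],"twist":[0,0,0]},
  {"gripper":0,"slide":[0.37,0.98,0],"twist":[0,0,0]},
  {"gripper":0,"slide":[0.56,0.88,0],"twist":[0,0,0]},
  {"gripper":0,"slide":[0.73,0.75,0],"twist":[0,0,0]},
  {"gripper":0,"slide":[0.87,0.58,0],"twist":[0,0,0]},
  {"gripper":0,"slide":[0.97,0.38,0],"twist":[0,0,0]},
  {"gripper":0,"slide":[1.03,0.17,0],"twist":[0,0,0]},
  {"gripper":0,"slide":[1.05,-0.04,0],"twist":[0,0,0]},
])

```text
t: 12.2
eef_pos: [0.4894, 0.2224, 0.2414]
eef_rot: [[-1.0, -0.0, 0.004], [-0.0, 1.0, 0.001], [-0.004, 0.001, -1.0]]
contact_force: [3.7, -0.6, 5.6]
opening: 0.218
grip_force: 59.3
```

Request:
move_arm([
  {"gripper":0,"slide":[1.01,-0.27,0],"twist":[0,0,0]},
  {"gripper":0,"slide":[0.94,-0.46,0],"twist":[0,0,0]},
  {"gripper":0,"slide":[0.81,-0.65,0],"twist":[0,0,0]},
  {"gripper":0,"slide":[0.67,-0.81,0],"twist":[0,0,0]},
  {"gripper":0,"slide":[0.48,-0.93,0],"twist":[0,0,0]},
  {"gripper":0,"slide":[0.28,-1.0,0],"twist":[0,0,0]},
  {"gripper":0,"slide":[0.07,-1.05,0],"twist":[0,0,0]},
  {"gripper":0,"slide":[-0.16,-1.03,0],"twist":[0,0,0]},
  {"gripper":0,"slide":[-0.37,-0.98,0],"twist":[0,0,0]},
  {"gripper":0,"slide":[-0.56,-0.88,0],"twist":[0,0,0]},
])

```text
t: 13.2
eef_pos: [0.4577, 0.142, 0.2414]
eef_rot: [[-1.0, -0.0, 0.003], [-0.0, 1.0, 0.003], [-0.003, 0.003, -1.0]]
contact_force: [3.1, 7.0, 6.2]
opening: 0.224
grip_force: 59.5
```

Request:
move_arm([
  {"gripper":0,"slide":[-0.73,-0.75,0],"twist":[0,0,0]},
  {"gripper":0,"slide":[-0.87,-0.58,0],"twist":[0,0,0]},
  {"gripper":0,"slide":[-0.97,-0.38,0],"twist":[0,0,0]},
  {"gripper":0,"slide":[-1.03,-0.17,0],"twist":[0,0,0]},
  {"gripper":0,"slide":[-1.05,0.04,0],"twist":[0,0,0]},
  {"gripper":0,"slide":[-1.01,0.27,0],"twist":[0,0,0]},
  {"gripper":0,"slide":[-0.94,0.46,0],"twist":[0,0,0]},
  {"gripper":0,"slide":[-0.81,0.65,0],"twist":[0,0,0]},
  {"gripper":0,"slide":[-0.67,0.81,0],"twist":[0,0,0]},
  {"gripper":0,"slide":[-0.48,0.93,0],"twist":[0,0,0]},
])

```text
t: 14.2
eef_pos: [0.5432, 0.1534, 0.2414]
eef_rot: [[-1.0, 0.001, 0.001], [0.001, 1.0, -0.002], [-0.001, -0.002, -1.0]]
contact_force: [-2.3, -3.6, 8.2]
opening: 0.22
grip_force: 59.6
```

Request:
move_arm([
  {"gripper":0,"slide":[0,0,0],"twist":[0,0,0]},
  {"gripper":0,"slide":[0,0,0],"twist":[0,0,0]},
  {"gripper":0,"slide":[0,0,0],"twist":[0,0,0]},
  {"gripper":0,"slide":[0,0,0],"twist":[0,0,0]},
  {"gripper":0,"slide":[0,0,0],"twist":[0,0,0]},
])

```text
t: 14.7
eef_pos: [0.5436, 0.1545, 0.2414]
eef_rot: [[-1.0, -0.0, 0.003], [-0.0, 1.0, 0.001], [-0.003, 0.001, -1.0]]
contact_force: [3.8, 2.4, 5.5]
opening: 0.216
grip_force: 59.3
```

```bash
python3 - <<'E'
from h import *
p,d=bot.snapshot("scene");cv2.imwrite("pics/s2.png",cv2.resize(p[60:270,180:460,::-1],None,fx=2,fy=2))
p,d=bot.snapshot("wrist");cv2.imwrite("pics/w3.png",p[...,::-1])
s=bot.state();print(s["t"],s["eef_pos"].round(4),s["contact_force"].round(1),s["grip_force"])
E
```

```text
14.8 [0.5436 0.1545 0.2414] [2.7 1.9 5.9] 59.261518120765686
```

View pics/s2.png

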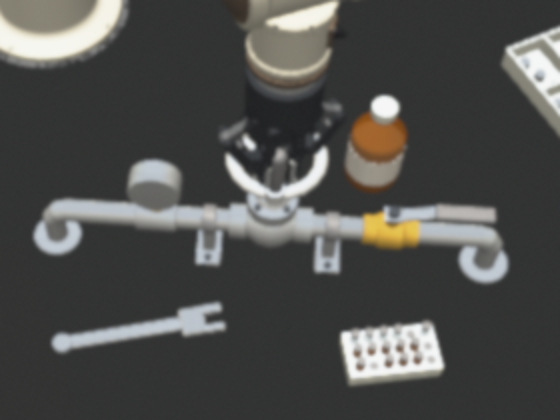

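View pics/w3.png

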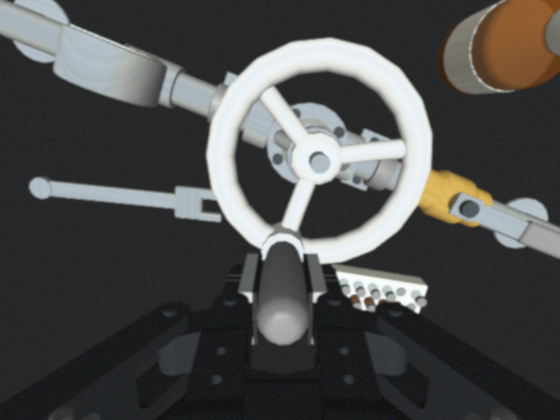

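The scene crop shows the lever at (440,213) still along the pipe, and the spanner, rack and bottle in place. The wrist view shows the handle at (283,300) still between the pads, on the station's +x side. The TCP is back at its shut position after two full turns, and it is still.

```bash
python3 -c "
from workcell import bot
print(bot.hand_in())"
```

```text
the job is handed in; nothing more can be done
None
```

I shut the valve snug on its stop at about 11 N, backed it off two full turns, and handed the job in with the wheel still and the handle gripped at 59 N; no verdict was returned.

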